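# Sweep used vial caps through the tray gate

### The arm

A 6-joint arm with a two-finger parallel gripper is mounted at the origin on the work surface. World frame = base frame: x ahead of the robot, y to its left, z up, the work surface at z = 0. Lengths are in mm, angles in rad, forces in N, time in s.
With the tool pointing down it reaches from about 300 to 775 mm from the base axis. Payload 14.6 kg.
Tool frame: the origin (TCP) lies between the finger pads; the fingertips stand 19 mm ahead of it and the grasp point (between the pads) is the TCP; z points along the fingers, y is the line along which they close (so a half turn about z gives the same grasp; the last joint's range is limited). The gripper opens to 94 mm and grips with 3 to 60 N. Pads are 16 mm wide; open, the fingers measure 119 mm over their backs; the gripper's body (75 mm by 177 mm) begins 78 mm behind the grasp point.
Start: joints at [1.054, 0.3, 1.521, -0, 1.321, -0.067], TCP at [239.128, 495.285, 224.446] pointing down, gripper open.
Joint ranges: [-3.03, 3.03], [-0.79, 2.21], [0.23, 2.52], [-1.04, 4.18], [0, 3.07], [-2.55, 2.55]. Speed limits (rad/s): [2.22, 2.22, 2.57, 3.14, 3.14, 3.14].

### API

Orientations are given as [roll, pitch, yaw] about the fixed x, y, z axes, in that order (R = Rz(yaw) Ry(pitch) Rx(roll)).
In Python, from cell import monitor, imaging, job, find_in, trace gives the robot as it stands. The module is installed in compiled form; this text tells all that it offers.
- The arm moves only by the tool arm_command, never from a script. Its argument "steps" is a list of rows, each a list of 5 numbers: the opening, from 0 (shut) to 1 (fully open), then the shift along the tool's x, y, z in mm, then the turn about the tool's z in degrees. In form: [[gripper, dx, dy, dz, turn], ...]. A call has 1 to 20 rows; each row is the pose to reach, as a shift and turn from the pose commanded when the call began, along the tool's axes at that moment; what a row does not reach only later rows make up. A row lasts 1/8 s, in which the tool goes at most 62.5 mm and 10.7 degrees, less where a joint would pass 70% of its speed; a pose out of reach is approached as far as the arm can. A call with a gripper value outside its range is refused whole. The fingers move at their own pace and stop on an object; "force" is the grip in N (left out, the last holds). Time passes only in rows, so rows that repeat a pose let the fingers close. It gives the time, the measured TCP pose, the force, the opening and the grip force at its end, in the units of the state.
- monitor.read_state(): the state, without advancing time (a new reading comes with each control period).
- imaging.camera(name): name is "side" or "top" or "wrist"; returns a dict with "img" (400x640x3 uint8, red, green, blue), "mtx" (3x3 intrinsics, pixels), "view" (4x4, takes a point from world to camera coordinates). Camera axes: x right, y down, z forward; pixel columns grow to the right and rows downward; lengths in mm; the calibration is good to about 2 mm. The wrist camera is an equidistant fisheye: a pixel r from the principal point sees the ray r / f radians off the axis. A picture is of the moment at which its call begins. There is no depth.
- job.sign_off(): hands the job in; it is judged then, once.
Trained networks look in a picture, given as the dict that the camera call returned (one of the last four; its "shot" number tells which), for a name from the list of things; names that differ only in an ending like _2 or _b are one class to them, and where a whole thing is asked for, a point or a joint stands for the part that bears it (a point fixed in the world has none). Each returns a list of dicts, best first, with "p" (0 to 1); they miss things now and then, are a little off and sometimes report something else, mostly with a low value. They report only what shows in the picture. A call takes as long as a camera call.
- find_in(picture, target): "rect" ([centre column, centre row, width, height] in pixels, round what is visible of it).
- trace(picture, target): "region" (400x640 bool, what is visible of it) and "rect" ([centre column, centre row, width, height] in pixels, round what is visible of it).
The state is a dict: "clock": time; "joints": joint angles; "qd": joint speeds; "effort": joint torques, N m; "eef_pos": TCP position; "eef_rot": TCP orientation; "wrist_force": force on the tool from outside, world axes, zero at the start; "moment": the same for the moment, N m; "finger_gap": finger opening in mm; "finger_force": force on a finger pad.
Only numpy, scipy, OpenCV 4.12 (cv2) and the standard library are available. Lean on these libraries where they do the work, as an engineer would, in place of code of your own. Each camera call takes 0.05 s, during which the arm holds its last target. There are 200 camera calls.

### The job

With the fingertips, sweep the three blue caps across the white tray and through the narrow orange gate, one at a time, so that each drops into the slot behind the gate before the next one follows. Slide them only: do not pick up or lift any cap. Leave the amber sample vial standing where it is on the tray, and leave the bottle and the cartridge rack beside the tray alone.

Things in the scene. Friction and masses are not known exactly. Their poses are not given: they have to be found in the camera images.
- tray: A white tray, fixed. Its origin lies on the bench straight below the middle of the gate; x points through the gate from deck to slot, y along the gate wall, z up. The flat grey deck, 65 mm above the origin, spans x = -185 to 0 mm and y = -150 to 150 mm, with a rim 10 mm high and 5 mm thick at its back and sides and the gate wall across x = 0. A cap drops once its centre is pushed past x = 0.
- gate (a point): Middle of the gate at deck level, axes as the tray's: a gap 37 mm wide (y = -18.5 to 18.5 mm) in the orange wall, which is 18 mm high above the deck and 4 mm thick (x = -4 to 0 mm). On the deck side two 45-degree cheeks, as high as the wall, widen the way in to about 60 mm at x = -17 mm. The deck ends in a sharp edge at x = 0.
- slot (a point): Middle of the slot's floor, axes as the tray's. The slot is an open pit just behind the gate, 65 mm along x and 120 mm along y inside, its floor 60 mm below the deck, its outer walls 18 mm higher than the deck and 5 mm thick.
- cap_a_center (a point): A blue aluminium vial cap, a plain solid disc 26 mm in diameter and 14 mm high, about 16 g, lying flat on the tray's deck; all three caps are alike. The point is its centre, 7 mm above the deck.
- cap_b_center (a point): A blue aluminium vial cap, a plain solid disc 26 mm in diameter and 14 mm high, about 16 g, lying flat on the tray's deck; all three caps are alike. The point is its centre, 7 mm above the deck.
- cap_c_center (a point): A blue aluminium vial cap, a plain solid disc 26 mm in diameter and 14 mm high, about 16 g, lying flat on the tray's deck; all three caps are alike. The point is its centre, 7 mm above the deck.
- vial_center (a point): An amber glass sample vial with a black cap, standing on the deck among the blue caps: 23 mm in diameter, 50 mm high. The point is its centre, 25 mm above the deck. Not to be disturbed.
- bottle_center (a point): A white plastic bottle with a blue cap, 68 mm in diameter and 125 mm high, standing on the bench to the robot's left of the tray. The point is its centre, half-way up. Not to be disturbed.
- rack_center (a point): A white rack with coloured cartridges, 160 x 110 mm and 57 mm high, on the bench to the robot's right of the tray. The point is its centre, half-way up. Not to be disturbed.

How it is judged (in metres and radians):
On the way, in this order (a step that is already met when the one before it is completed fails the run):
1. one cap lies in the slot and the other two are not in it ((((z of cap_a_center in the frame of tray below 0.055 m and x of cap_a_center in the frame of tray between 0 and 0.065 m and y of cap_a_center in the frame of tray between -0.06 and 0.06 m) and not (z of cap_b_center in the frame of tray below 0.055 m and x of cap_b_center in the frame of tray between 0 and 0.065 m and y of cap_b_center in the frame of tray between -0.06 and 0.06 m) and not (z of cap_c_center in the frame of tray below 0.055 m and x of cap_c_center in the frame of tray between 0 and 0.065 m and y of cap_c_center in the frame of tray between -0.06 and 0.06 m)) or (not (z of cap_a_center in the frame of tray below 0.055 m and x of cap_a_center in the frame of tray between 0 and 0.065 m and y of cap_a_center in the frame of tray between -0.06 and 0.06 m) and (z of cap_b_center in the frame of tray below 0.055 m and x of cap_b_center in the frame of tray between 0 and 0.065 m and y of cap_b_center in the frame of tray between -0.06 and 0.06 m) and not (z of cap_c_center in the frame of tray below 0.055 m and x of cap_c_center in the frame of tray between 0 and 0.065 m and y of cap_c_center in the frame of tray between -0.06 and 0.06 m)) or (not (z of cap_a_center in the frame of tray below 0.055 m and x of cap_a_center in the frame of tray between 0 and 0.065 m and y of cap_a_center in the frame of tray between -0.06 and 0.06 m) and not (z of cap_b_center in the frame of tray below 0.055 m and x of cap_b_center in the frame of tray between 0 and 0.065 m and y of cap_b_center in the frame of tray between -0.06 and 0.06 m) and (z of cap_c_center in the frame of tray below 0.055 m and x of cap_c_center in the frame of tray between 0 and 0.065 m and y of cap_c_center in the frame of tray between -0.06 and 0.06 m)))), for 0.2 s.
2. two caps lie in the slot and the third is not in it (((not (z of cap_a_center in the frame of tray below 0.055 m and x of cap_a_center in the frame of tray between 0 and 0.065 m and y of cap_a_center in the frame of tray between -0.06 and 0.06 m) and (z of cap_b_center in the frame of tray below 0.055 m and x of cap_b_center in the frame of tray between 0 and 0.065 m and y of cap_b_center in the frame of tray between -0.06 and 0.06 m) and (z of cap_c_center in the frame of tray below 0.055 m and x of cap_c_center in the frame of tray between 0 and 0.065 m and y of cap_c_center in the frame of tray between -0.06 and 0.06 m)) or ((z of cap_a_center in the frame of tray below 0.055 m and x of cap_a_center in the frame of tray between 0 and 0.065 m and y of cap_a_center in the frame of tray between -0.06 and 0.06 m) and not (z of cap_b_center in the frame of tray below 0.055 m and x of cap_b_center in the frame of tray between 0 and 0.065 m and y of cap_b_center in the frame of tray between -0.06 and 0.06 m) and (z of cap_c_center in the frame of tray below 0.055 m and x of cap_c_center in the frame of tray between 0 and 0.065 m and y of cap_c_center in the frame of tray between -0.06 and 0.06 m)) or ((z of cap_a_center in the frame of tray below 0.055 m and x of cap_a_center in the frame of tray between 0 and 0.065 m and y of cap_a_center in the frame of tray between -0.06 and 0.06 m) and (z of cap_b_center in the frame of tray below 0.055 m and x of cap_b_center in the frame of tray between 0 and 0.065 m and y of cap_b_center in the frame of tray between -0.06 and 0.06 m) and not (z of cap_c_center in the frame of tray below 0.055 m and x of cap_c_center in the frame of tray between 0 and 0.065 m and y of cap_c_center in the frame of tray between -0.06 and 0.06 m)))), for 0.2 s.
At the end, for the whole second after the job is handed in: All three caps lie at rest in the slot (centres inside its walls and at least 10 mm below the deck), and the vial stands upright within 12 mm of where it stood (z of each of cap_a_center, cap_b_center, cap_c_center in the frame of tray below 0.055 m and x of cap_a_center in the frame of tray between 0 and 0.065 m and y of cap_a_center in the frame of tray between -0.06 and 0.06 m and x of cap_b_center in the frame of tray between 0 and 0.065 m and y of cap_b_center in the frame of tray between -0.06 and 0.06 m and x of cap_c_center in the frame of tray between 0 and 0.065 m and y of cap_c_center in the frame of tray between -0.06 and 0.06 m and linear speed of each of cap_a, cap_b, cap_c below 0.02 m/s and angle between vial_center's own z axis and vertical below 0.1 rad and distance of vial_center from where it was at the start of the episode below 0.012 m); the robot touches nothing.
It fails at once if a cap is lifted (its centre more than 20 mm above the deck, 13 mm up) (z of any of cap_a_center, cap_b_center, cap_c_center in the frame of tray above 0.085 m).
It fails at once if the vial is moved by more than 12 mm, lifted or tipped (distance of vial_center from where it was at the start of the episode above 0.012 m or angle between vial_center's own z axis and vertical above 0.3 rad).
It fails at once if the bottle or the rack is moved by more than 15 mm (distance of any of bottle_center, rack_center from where it was at the start of the episode above 0.015 m).
It also fails if it takes over 72 s, if anything falls off the work surface, if the arm or the gripper's body presses on something with over 40 N, if the wrist force passes 120 N, or if a joint passes its speed limit or range.

## Working session

There is one attempt and no reset: what is moved stays moved. The work goes in short steps, Python scripts to look and compute and a tool call to move; the robot and the scene stay as the last step left them, time stands still between calls to the robot, and variables do not carry over. Pictures are saved under pics/ and viewed, at most 10 in all, crops included, and the job is handed in when it is done.

Besides the shell and the picture viewer there is one more tool, called after "Call:" as name(argument=value, ...), one argument or row to a line, values as JSON. arm_command: Moves the arm, as the interface text tells. Its arguments: {"type":"object","properties":{"steps":{"type":"array","items":{"type":"array","items":{"type":"number"}}},"force":{"type":"number"}},"required":["steps"]}

```bash
mkdir -p pics; cat > h.py <<'E'
import numpy as np, cv2
from cell import monitor, imaging, job, find_in, trace
def ray(c,u,v):
    K=c["mtx"];V=c["view"];d=np.linalg.inv(K)@[u,v,1]
    R=V[:3,:3];o=-R.T@V[:3,3];return o,R.T@d
def onz(c,u,v,z):
    o,d=ray(c,u,v);return o+d*(z-o[2])/d[2]
def proj(c,p):
    q=c["view"][:3,:3]@np.array(p,float)+c["view"][:3,3];q=c["mtx"]@q;return q[:2]/q[2]
def save(c,n): cv2.imwrite("pics/"+n,c["img"][:,:,::-1])
E
python3 - <<'E'
from h import *
s=monitor.read_state();print({k:np.round(v,3) for k,v in s.items()})
for n in("top","side"):
    c=imaging.camera(n);save(c,n+"0.png")
    print(n,c["mtx"].round(1).tolist(),c["view"].round(3).tolist())
    for t,z in(("cap_a_center",72),("vial_center",115),("bottle_center",62),("rack_center",28),("tray",65),("gate",65),("slot",5)):
        for f in find_in(c,t)[:4]:
            print(t,round(f["p"],2),np.round(f["rect"],1),onz(c,*f["rect"][:2],z).round(1))
E
```

```text
{'clock': np.float64(0.0), 'joints': array([ 1.054,  0.3  ,  1.522, -0.   ,  1.321, -0.067]), 'qd': array([ 0.   ,  0.001, -0.   ,  0.001, -0.001,  0.001]), 'effort': array([-1.0000e-03, -5.3182e+01, -3.5273e+01,  7.1000e-02,  2.4000e-02,
       -0.0000e+00]), 'eef_pos': array([239.006, 495.085, 223.909]), 'eef_rot': array([-3.14 , -0.   ,  2.692]), 'wrist_force': array([-0.464, -0.128,  0.23 ]), 'moment': array([ 0.001, -0.019, -0.065]), 'finger_force': np.float64(0.0), 'finger_gap': np.float64(93.943)}
top [[414.6, 0.0, 318.1], [0.0, 414.6, 194.9], [0.0, 0.0, 1.0]] [[-0.008, -1.0, 0.006, -28.973], [-0.997, 0.007, -0.082, 579.92], [0.082, -0.007, -0.997, 1300.468], [0.0, 0.0, 0.0, 1.0]]
cap_a_center 0.43 [290.4 221.5   4.2   7.2] [494.8  52.4  72. ]
bottle_center 0.92 [184.2 225.3  29.8  22.6] [485.7 379.7  62. ]
bottle_center 0.46 [302.4 210.6 113.2  98.2] [528.3  15.9  62. ]
bottle_center 0.46 [311.5 229.5   7.3   8.2] [469.9 -11.9  62. ]
rack_center 0.64 [447.7 216.9  42.   48.9] [ 506.5 -444.5   28. ]
tray 0.93 [301.9 209.3 114.9 100.6] [532.2  17.3  65. ]
gate 0.66 [300.7 209.2 108.  101.2] [532.5  21.   65. ]
slot 0.82 [302.8 210.6 116.5  97.1] [530.9  16.4   5. ]
side [[421.8, 0.0, 319.0], [0.0, 421.8, 210.8], [0.0, 0.0, 1.0]] [[-0.963, -0.269, 0.003, 525.509], [-0.175, 0.621, -0.764, 175.408], [0.204, -0.737, -0.645, 945.459], [0.0, 0.0, 0.0, 1.0]]
cap_a_center 0.52 [334.1 239.2  10.8   9.6] [496.   50.2  72. ]
bottle_center 0.9 [291.8 374.9  37.9  50.2] [487.1 383.7  62. ]
rack_center 0.7 [365.6 145.8  60.1  35.9] [ 512.9 -440.7   28. ]
tray 0.59 [325.  244.6 141.2 133.2] [513.2  65.9  65. ]
gate 0.79 [327.8 246.4 137.9 127.4] [505.6  69.8  65. ]
slot 0.61 [329.2 247.2 136.1 128.9] [515.9  13.1   5. ]
```

```bash
python3 - <<'E'
import cv2,numpy as np
a=cv2.imread("pics/top0.png")[145:275,230:380];b=cv2.imread("pics/side0.png")[160:330,240:420]
cv2.imwrite("pics/topc.png",cv2.resize(a,(690,598),interpolation=cv2.INTER_CUBIC))
cv2.imwrite("pics/sidec.png",cv2.resize(b,(630,595),interpolation=cv2.INTER_CUBIC))
E
```

```text
(no output)
```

View pics/topc.png

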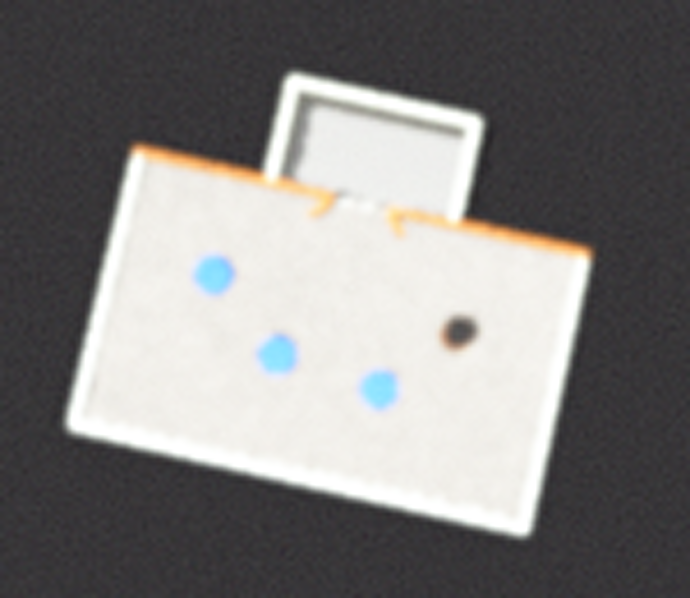

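View pics/sidec.png

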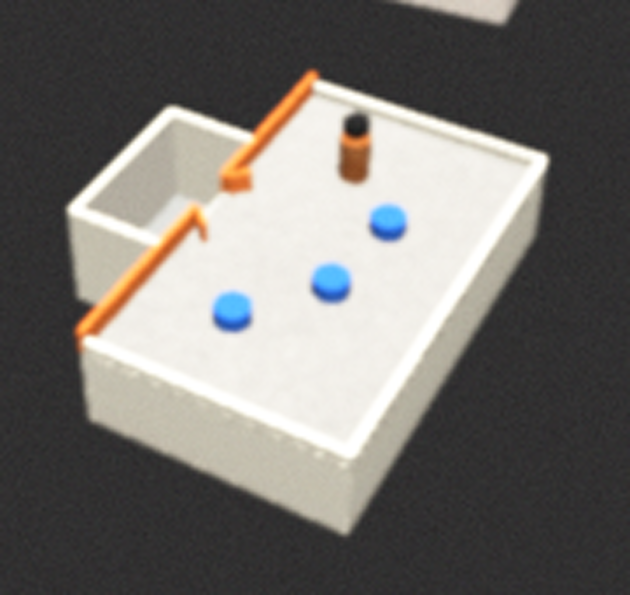

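The top crop shows caps at about crop px (214,275), (277,353) and (380,389), the vial at (460,331), and the gate at (360,205) facing away from the robot. The side view agrees with this. Next I fit the tray pose and the object positions.

```bash
cat > m.py <<'E'
from h import *
from scipy.optimize import least_squares
def blobs(c,lo,hi,amin):
    m=cv2.inRange(cv2.cvtColor(c["img"],cv2.COLOR_RGB2HSV),lo,hi)
    n,l,s,ce=cv2.connectedComponentsWithStats(m);return [(ce[i],s[i,4]) for i in range(1,n) if s[i,4]>=amin]
def T(p,q): # tray->world
    c,s=np.cos(p[2]),np.sin(p[2]);return np.array([p[0]+c*q[0]-s*q[1],p[1]+s*q[0]+c*q[1],q[2]])
def inv(p,w):
    c,s=np.cos(p[2]),np.sin(p[2]);d=np.array(w[:2])-p[:2];return np.array([c*d[0]+s*d[1],-s*d[0]+c*d[1]])
E
python3 - <<'E'
from m import *
ct=imaging.camera("top");cs=imaging.camera("side")
A=lambda u,v:(230+u/4.6-.4,145+v/4.6-.4)
B=lambda u,v:(240+u/3.5-.4,160+v/3.5-.4)
obs=[(ct,A(133,146),(-2,152,83)),(ct,A(592,249),(-2,-152,83)),(ct,A(527,537),(-190,-155,75)),(ct,A(66,430),(-190,155,75)),
 (cs,B(348,455),(-190,155,75)),(cs,B(549,157),(-190,-155,75)),(cs,B(68,209),(70,65,83)),(cs,B(172,106),(70,-65,83)),
 (ct,A(288,72),(70,65,83)),(ct,A(485,116),(70,-65,83))]
f=lambda p:np.concatenate([proj(c,T(p,q))-uv for c,uv,q in obs])
r=least_squares(f,[590,10,-.2]);p=r.x
print("tray",p.round(3),r.fun.round(1))
for n,c in(("t",ct),("s",cs)):
    for ce,a in blobs(c,(95,110,110),(120,255,255),8):
        w=onz(c,*ce,78 if n=="t" else 75);q=inv(p,w)
        if -190<q[0]<70 and abs(q[1])<155: print(n,ce.round(1),a,w.round(1),"tray",q.round(1))
for uv,c,z in((A(463,328),ct,115),(B(357,124),cs,112),(B(354,178),cs,67)):
    print("vial",inv(p,onz(c,*uv,z)).round(1))
for uv,c in((A(355,204),ct),): print("gate",inv(p,onz(c,*uv,70)).round(1))
E
```

```text
tray [ 5.97609e+02 -3.40300e+00 -2.37000e-01] [ 1.4  0.6 -1.5  0.8 -0.3 -1.2  0.6 -1.3  0.6  0.1 -0.5  0.1  0.1 -0.1
 -0.2  0.2  0.8  0.4 -0.8  0.4]
t [276.4 204. ] 25 [548.5  94.7  78. ] tray [-70.8  83.9]
t [290.2 221.2] 18 [495.5  52.6  78. ] tray [-112.4   30.5]
t [312.3 228.8] 18 [471.9 -14.4  78. ] tray [-119.6  -40.2]
s [350.4 223. ] 77 [471.4 -10.9  75. ] tray [-120.9  -36.9]
s [334.4 240.6] 85 [493.7  57.4  75. ] tray [-115.3   34.7]
s [305.8 248.6] 88 [548.6  99.4  75. ] tray [-71.8  88.5]
vial [-70.4 -83.6]
vial [-74.2 -79.9]
vial [-75.9 -75.5]
gate [-4.1  4.4]
```

Call:
arm_command(
  steps=[
    [0.11, -45, -31, -10, -6],
    [0.11, -90, -62, -25, -12.2],
    [0.11, -135, -94, -25, -12.2],
    [0.11, -180, -125, -25, -12.2],
    [0.11, -225, -156, -25, -12.2],
    [0.11, -270, -187, -25, -12.2],
    [0.11, -315, -218, -25, -12.2],
    [0.11, -360, -250, -25, -12.2],
    [0.11, -405, -281, -25, -12.2],
    [0.11, -435, -301, -25, -12.2],
    [0.11, -451, -312, -25, -12.2],
    [0.11, -451, -312, -25, -12.2],
    [0.11, -451, -312, -25, -12.2],
  ],
)

```text
clock: 2.52
eef_pos: [509.2, 19.3, 249.5]
eef_rot: [3.141, -0.0, 2.906]
wrist_force: [-0.3, 0.5, -0.9]
finger_gap: 10.7
finger_force: 0.0
```

```bash
python3 - <<'E'
from m import *
c=imaging.camera("wrist");save(c,"w1.png");np.savez("w1.npz",**{k:c[k] for k in("img","mtx","view")})
print(c["mtx"].round(1).tolist(),c["view"].round(3).tolist());print({k:np.round(v,3) for k,v in monitor.read_state().items() if k in("clock","joints","eef_pos","eef_rot","finger_gap")})
E
```

```text
[[309.7, 0.0, 316.1], [0.0, 309.7, 205.8], [0.0, 0.0, 1.0]] [[0.234, 0.972, -0.0, -137.339], [0.943, -0.226, 0.245, -507.525], [0.238, -0.057, -0.969, 294.694], [0.0, 0.0, 0.0, 1.0]]
{'clock': np.float64(2.575), 'joints': array([-0.034,  0.19 ,  1.598,  0.   ,  1.353, -1.369]), 'eef_pos': array([509.218,  19.32 , 249.602]), 'eef_rot': array([3.141, 0.   , 2.906]), 'finger_gap': np.float64(10.196)}
```

View pics/w1.png

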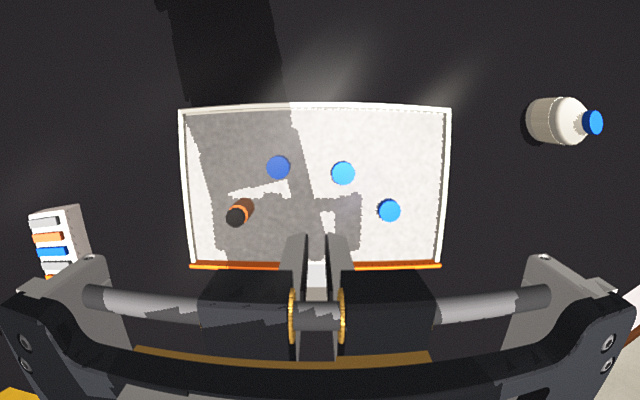

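The wrist view shows the whole tray: caps at (278,167), (343,173) and (389,210), the vial foot near (241,212), and the wall ends at (190,266) and (441,266). I refit the tray from this close view.

```bash
cat >> m.py <<'E'
def fproj(c,p):
    q=c["view"][:3,:3]@np.array(p,float)+c["view"][:3,3];n=np.hypot(q[0],q[1]);t=np.arctan2(n,q[2])
    K=c["mtx"];return np.array([K[0,2]+K[0,0]*t*q[0]/n,K[1,2]+K[1,1]*t*q[1]/n])
def fonz(c,u,v,z):
    K=c["mtx"];x=(u-K[0,2])/K[0,0];y=(v-K[1,2])/K[1,1];t=np.hypot(x,y)
    d=np.array([x/t*np.sin(t),y/t*np.sin(t),np.cos(t)]);R=c["view"][:3,:3];o=-R.T@c["view"][:3,3];d=R.T@d
    return o+d*(z-o[2])/d[2]
E
python3 - <<'E'
from m import *
d=np.load("w1.npz");c={k:d[k] for k in d}
im=c["img"]
cr=np.hstack([cv2.resize(im[y:y+36,x:x+48,::-1],None,fx=8,fy=8,interpolation=cv2.INTER_NEAREST) for x,y in((160,90),(425,90))])
cr2=np.hstack([cv2.resize(im[y:y+36,x:x+48,::-1],None,fx=8,fy=8,interpolation=cv2.INTER_NEAREST) for x,y in((170,245),(420,245))])
cv2.imwrite("pics/cr.png",np.vstack([cr,cr2]))
for ce,a in blobs(c,(95,110,60),(125,255,255),60): print(ce.round(1),a,fonz(c,*ce,75).round(1))
print(fonz(c,241,212,68).round(1))
E
```

```text
[592.5 121.9] 449 [493.8 439.9  75. ]
[277.7 167. ] 416 [470.3 -14.9  75. ]
[342.4 172.8] 422 [493.1  52.4  75. ]
[388.7 210.1] 403 [546.9  95.   75. ]
[ 51.6 251. ] 279 [ 496.4 -412.2   75. ]
[511.1 -71.8  68. ]
```

View pics/cr.png

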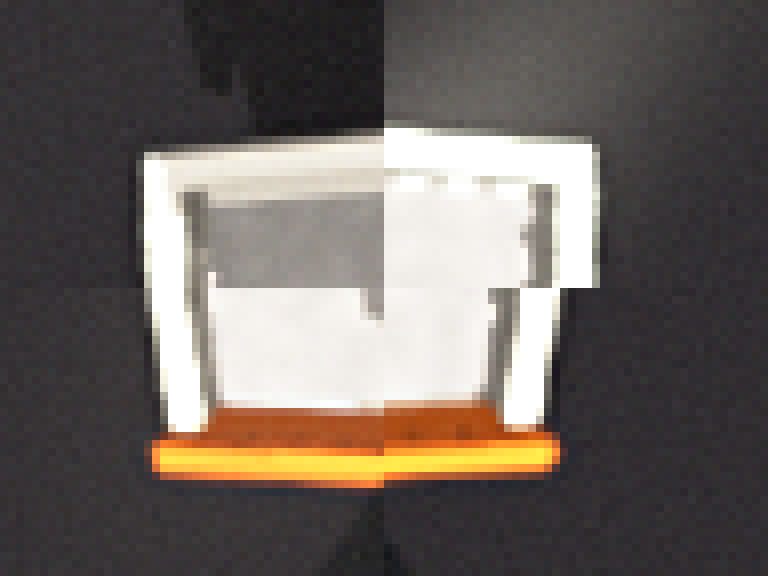

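```bash
python3 - <<'E'
from m import *
d=np.load("w1.npz");c={k:d[k] for k in d}
obs=[((177.4,108.6),(-190,-155,75)),((451.4,107.4),(-190,155,75)),((188.5,265.9),(-2,-155,83)),((441.2,265.5),(-2,155,83))]
f=lambda p:np.concatenate([fproj(c,T(p,q))-uv for uv,q in obs])
r=least_squares(f,[597,-3,-.23]);p=r.x
print("tray",p.round(3),r.fun.round(1))
for n,uv,z in(("c",(277.7,167),75),("b",(342.4,172.8),75),("a",(388.7,210.1),75),("vial",(241,212),68),("vtop",(236,217.5),114)):
    print(n,inv(p,fonz(c,*uv,z)).round(1))
print("tcp",inv(p,monitor.read_state()["eef_pos"]).round(1))
E
```

```text
tray [ 5.95653e+02 -3.65300e+00 -2.33000e-01] [ 0.9  0.3 -0.9  0.4  0.7 -0.5 -0.6 -0.5]
c [-119.4  -39.9]
b [-112.7   30.8]
a [-70.2  84.8]
vial [-66.5 -85.8]
vtop [-73.3 -79.7]
tcp [-89.4   2.4]
```

```bash
cat > g.py <<'E'
from m import *
P0=np.array([595.65,-3.65,-.233])
def rows(poses,g=.11):
    """poses: (tcp X,Y tray mm, heading deg, z) -> rows"""
    s=monitor.read_state();e=s["eef_pos"];yaw=s["eef_rot"][2]
    tx=np.array([np.cos(yaw),np.sin(yaw)]);ty=np.array([np.sin(yaw),-np.cos(yaw)])
    out=[]
    for X,Y,h,z in poses:
        w=T(P0,(X,Y,0))[:2]-e[:2];y=P0[2]+np.pi+np.radians(h)
        dt=np.degrees((y-yaw+np.pi)%(2*np.pi)-np.pi)
        out.append([g]+[round(float(v),1) for v in(w@tx,w@ty,e[2]-z,-dt)])
    print(len(out),str(out))
def push(cap,h0,tgt,h1,n,off=20.5,k=.4):
    """hermite path of the cap centre; tcp poses trailing behind it"""
    u=lambda h:np.array([np.cos(np.radians(h)),np.sin(np.radians(h))])
    a,b=np.array(cap,float),np.array(tgt,float);L=np.linalg.norm(b-a)*k;q=[a,a+L*u(h0),b-L*u(h1),b];o=[]
    for t in np.linspace(0,1,n+1):
        p=(1-t)**3*q[0]+3*t*(1-t)**2*q[1]+3*t*t*(1-t)*q[2]+t**3*q[3]
        d=(1-t)**2*(q[1]-q[0])+2*t*(1-t)*(q[2]-q[1])+t*t*(q[3]-q[2]);d/=np.linalg.norm(d)
        o.append((*(p-off*d),np.degrees(np.arctan2(d[1],d[0])),88))
    return o
def behind(cap,h,back,z): 
    h_=np.radians(h);return (cap[0]-back*np.cos(h_),cap[1]-back*np.sin(h_),h,z)
E
python3 - <<'E'
from g import *
b=(-112.7,30.8);h=-32
rows([behind(b,h,29,200)]*2+[behind(b,h,29,150),behind(b,h,29,110)]+[behind(b,h,29,88)]*2+push(b,h,(-35,0),0,12))
E
```

```text
19 [[0.11, 48.0, 43.7, 49.6, 31.9], [0.11, 48.0, 43.7, 49.6, 31.9], [0.11, 48.0, 43.7, 99.6, 31.9], [0.11, 48.0, 43.7, 139.6, 31.9], [0.11, 48.0, 43.7, 161.6, 31.9], [0.11, 48.0, 43.7, 161.6, 31.9], [0.11, 40.8, 39.2, 161.6, 31.9], [0.11, 33.8, 35.0, 161.6, 32.4], [0.11, 27.4, 30.9, 161.6, 32.3], [0.11, 21.4, 26.9, 161.6, 31.6], [0.11, 15.7, 22.9, 161.6, 30.2], [0.11, 10.3, 18.9, 161.6, 28.0], [0.11, 5.0, 15.1, 161.6, 25.0], [0.11, -0.5, 11.3, 161.6, 21.3], [0.11, -6.1, 7.7, 161.6, 17.1], [0.11, -12.1, 4.5, 161.6, 12.6], [0.11, -18.7, 1.7, 161.6, 8.1], [0.11, -25.9, -0.6, 161.6, 3.8], [0.11, -33.9, -2.3, 161.6, -0.1]]
```

Call:
arm_command(
  steps=[
    [0.11, 48, 43.7, 49.6, 10],
    [0.11, 48, 43.7, 49.6, 20],
    [0.11, 48, 43.7, 99.6, 32],
    [0.11, 48, 43.7, 139.6, 32],
    [0.11, 48, 43.7, 161.6, 32],
    [0.11, 48, 43.7, 161.6, 32],
    [0.11, 40.8, 39.2, 161.6, 32],
    [0.11, 33.8, 35, 161.6, 32.4],
    [0.11, 27.4, 30.9, 161.6, 32.3],
    [0.11, 21.4, 26.9, 161.6, 31.6],
    [0.11, 15.7, 22.9, 161.6, 30.2],
    [0.11, 10.3, 18.9, 161.6, 28],
    [0.11, 5, 15.1, 161.6, 25],
    [0.11, -0.5, 11.3, 161.6, 21.3],
    [0.11, -6.1, 7.7, 161.6, 17.1],
    [0.11, -12.1, 4.5, 161.6, 12.6],
    [0.11, -18.7, 1.7, 161.6, 8.1],
    [0.11, -25.9, -0.6, 161.6, 3.8],
    [0.11, -33.9, -2.3, 161.6, 0],
  ],
)

```text
clock: 4.95
eef_pos: [542.3, 7.6, 87.8]
eef_rot: [-3.142, -0.0, 2.908]
wrist_force: [-0.9, -0.1, 0.3]
finger_gap: 10.1
finger_force: 0.2
```

```bash
python3 - <<'E'
from g import *
c=imaging.camera("side");cv2.imwrite("pics/s2.png",cv2.resize(c["img"][160:330,240:420,::-1],(630,595),interpolation=cv2.INTER_CUBIC))
print("tcp",inv(P0,monitor.read_state()["eef_pos"]).round(1))
for n,cc in(("s",c),("t",imaging.camera("top"))):
  for ce,a in blobs(cc,(95,110,110),(120,255,255),6):
    q=inv(P0,onz(cc,*ce,75));
    if -190<q[0]<70 and abs(q[1])<155: print(n,a,q.round(1))
rows(push((-35,0),0,(6,0),0,6)[1:])
E
```

```text
tcp [-53.8  -1.5]
s 44 [-30.2   6.1]
s 94 [-119.4  -35.7]
s 101 [-68.9  87.6]
6 [[0.11, -6.4, 1.4, -0.2, -0.2], [0.11, -13.1, 1.4, -0.2, -0.2], [0.11, -19.3, 1.4, -0.2, -0.2], [0.11, -25.5, 1.4, -0.2, -0.2], [0.11, -32.2, 1.5, -0.2, -0.2], [0.11, -39.8, 1.5, -0.2, -0.2]]
```

View pics/s2.png

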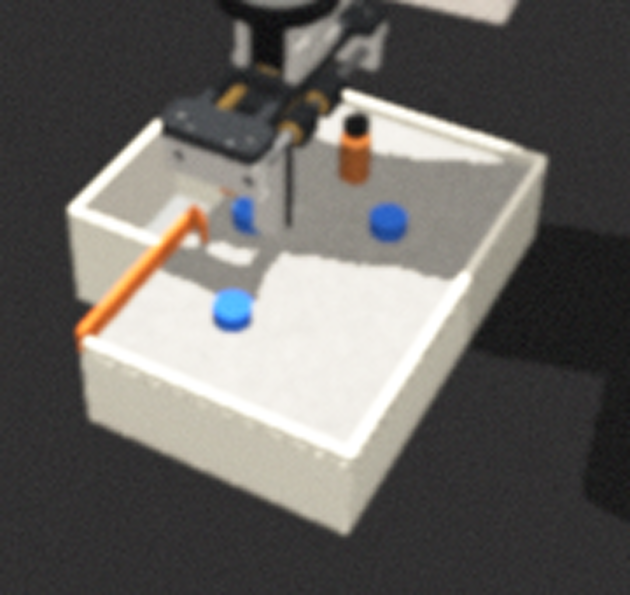

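The pushed cap sits in the finger notch at (245,213), heading for the gate. I push it through, then back off and lift.

Call:
arm_command(
  steps=[
    [0.11, -6.5, 1.4, 0, 0],
    [0.11, -13, 1.4, 0, 0],
    [0.11, -19.5, 1.4, 0, 0],
    [0.11, -26, 1.4, 0, 0],
    [0.11, -33, 1.4, 0, 0],
    [0.11, -40, 1.4, 0, 0],
    [0.11, -40, 1.4, 0, 0],
    [0.11, -20, 1.4, 0, 0],
    [0.11, 0, 1.4, -40, 0],
    [0.11, 30, 1.4, -100, 0],
    [0.11, 60, 1.4, -112, 0],
    [0.11, 80, 1.4, -112, 0],
    [0.11, 80, 1.4, -112, 0],
  ],
)

```text
clock: 6.68
eef_pos: [464.0, 28.4, 200.3]
eef_rot: [3.141, 0.001, 2.905]
wrist_force: [-0.3, -0.2, 0.4]
finger_gap: 10.4
finger_force: 0.0
```

```bash
cat > see.py <<'E'
from g import *
import sys
w=imaging.camera("wrist")
print("tcp",inv(P0,monitor.read_state()["eef_pos"]).round(1))
for n,cc,fn,lo,A in(("w",w,fonz,60,40),("s",imaging.camera("side"),onz,60,6),("t",imaging.camera("top"),onz,60,6)):
  for ce,a in blobs(cc,(95,110,lo),(125,255,255),A):
    q=inv(P0,fn(cc,*ce,75));
    if -190<q[0]<100 and abs(q[1])<155: print(n,ce.round(0),a,q.round(1))
save(w,sys.argv[1])
E
python3 see.py w3.png; python3 - <<'E'
from g import *
c=(-119.5,-40)
h=38
rows([behind(c,h,29,200)]*2+[behind(c,h,29,150),behind(c,h,29,110)]+[behind(c,h,29,88)]*2+push(c,h,(-35,0),0,13))
E
```

```text
tcp [-134.8    0.8]
w [275. 220.] 578 [-119.8  -39.7]
w [397. 262.] 378 [-74.1  84. ]
s [350. 223.] 94 [-119.4  -35.7]
s [306. 249.] 88 [-69.6  89.4]
t [311. 182.] 23 [20.7 -3. ]
t [276. 204.] 25 [-68.5  85.1]
20 [[0.11, 7.8, -58.5, -0.3, -38.2], [0.11, 7.8, -58.5, -0.3, -38.2], [0.11, 7.8, -58.5, 49.7, -38.2], [0.11, 7.8, -58.5, 89.7, -38.2], [0.11, 7.8, -58.5, 111.7, -38.2], [0.11, 7.8, -58.5, 111.7, -38.2], [0.11, 1.1, -53.3, 111.7, -38.2], [0.11, -5.6, -48.2, 111.7, -38.6], [0.11, -11.8, -43.1, 111.7, -38.4], [0.11, -17.6, -38.2, 111.7, -37.6], [0.11, -23.1, -33.4, 111.7, -36.2], [0.11, -28.5, -28.7, 111.7, -34.0], [0.11, -33.7, -24.1, 111.7, -31.1], [0.11, -38.9, -19.7, 111.7, -27.5], [0.11, -44.4, -15.4, 111.7, -23.3], [0.11, -50.1, -11.4, 111.7, -18.7], [0.11, -56.3, -7.8, 111.7, -13.8], [0.11, -63.1, -4.7, 111.7, -9.0], [0.11, -70.6, -2.2, 111.7, -4.4], [0.11, -78.8, -0.3, 111.7, -0.2]]
```

View pics/w3.png

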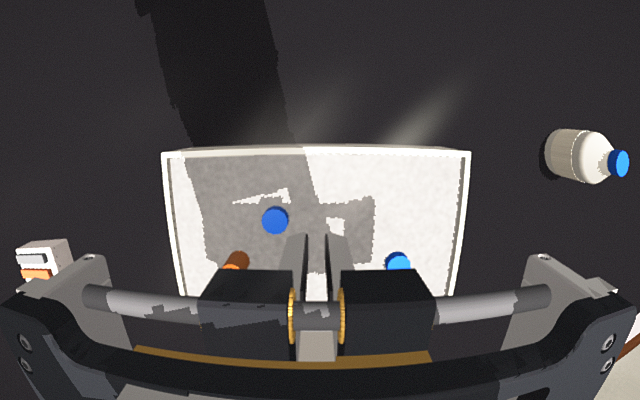

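Wrist view: two caps remain, at (275,220) and (397,262). The top camera sees the first one in the slot and the side camera doesn't, so it has dropped. Next is cap c.

Call:
arm_command(
  steps=[
    [0.11, 7.8, -58.5, 0, -10.7],
    [0.11, 7.8, -58.5, 0, -21],
    [0.11, 7.8, -58.5, 30, -31],
    [0.11, 7.8, -58.5, 80, -38.2],
    [0.11, 7.8, -58.5, 112, -38.2],
    [0.11, 7.8, -58.5, 112, -38.2],
    [0.11, 1.1, -53.3, 112, -38.2],
    [0.11, -5.6, -48.2, 112, -38.6],
    [0.11, -11.8, -43.1, 112, -38.4],
    [0.11, -17.6, -38.2, 112, -37.6],
    [0.11, -23.1, -33.4, 112, -36.2],
    [0.11, -28.5, -28.7, 112, -34],
    [0.11, -33.7, -24.1, 112, -31.1],
    [0.11, -38.9, -19.7, 112, -27.5],
    [0.11, -44.4, -15.4, 112, -23.3],
    [0.11, -50.1, -11.4, 112, -18.7],
    [0.11, -56.3, -7.8, 112, -13.8],
    [0.11, -63.1, -4.7, 112, -9],
    [0.11, -70.6, -2.2, 112, -4.4],
    [0.11, -78.8, -0.3, 112, 0],
  ],
)

```text
clock: 9.32
eef_pos: [541.5, 9.6, 87.8]
eef_rot: [-3.142, -0.0, 2.901]
wrist_force: [0.1, 0.2, 0.2]
finger_gap: 10.3
finger_force: 0.1
```

```bash
python3 see.py w4.png; python3 -c "print(__import__('g').monitor.read_state()['eef_pos'])"
```

```text
tcp [-55.    0.5]
w [450. 224.] 1393 [-70.5  84.2]
w [316. 279.] 847 [-35.5  -0.1]
s [309. 221.] 49 [-30.3   7.5]
s [306. 248.] 101 [-69.   87.6]
t [311. 183.] 31 [18.2 -3.4]
[541.24220343   9.52498486  87.69078232]
```

Call:
arm_command(
  steps=[
    [0.11, -6.5, 0, 0, 0],
    [0.11, -13, 0, 0, 0],
    [0.11, -19.5, 0, 0, 0],
    [0.11, -26, 0, 0, 0],
    [0.11, -33, 0, 0, 0],
    [0.11, -41, 0, 0, 0],
    [0.11, -41, 0, 0, 0],
    [0.11, -20, 0, 0, 0],
    [0.11, 0, 0, -40, 0],
    [0.11, 15, 0, -100, 0],
    [0.11, 35, 20, -112, 0],
    [0.11, 35, 40, -112, 0],
    [0.11, 35, 40, -112, 0],
  ],
)

```text
clock: 11.1
eef_pos: [516.4, 57.2, 200.0]
eef_rot: [3.141, 0.0, 2.906]
wrist_force: [-0.3, -0.4, -0.6]
finger_gap: 10.4
finger_force: 0.0
```

```bash
python3 see.py w5.png; python3 - <<'E'
from g import *
a=(-69.8,85);h=-90
rows([behind(a,h,30,200)]*2+[behind(a,h,30,150),behind(a,h,30,110)]+[behind(a,h,30,88)]*2+push(a,h,(-72,0),-90,10))
E
```

```text
tcp [-91.1  40.3]
w [362. 225.] 563 [-70.1  85.1]
s [306. 249.] 101 [-70.4  89.8]
t [310. 184.] 41 [15.9 -2.4]
17 [[0.11, -20.8, 75.4, -0.5, 89.8], [0.11, -20.8, 75.4, -0.5, 89.8], [0.11, -20.8, 75.4, 49.5, 89.8], [0.11, -20.8, 75.4, 89.5, 89.8], [0.11, -20.8, 75.4, 111.5, 89.8], [0.11, -20.8, 75.4, 111.5, 89.8], [0.11, -20.9, 65.9, 111.5, 89.8], [0.11, -21.1, 56.2, 111.5, 90.5], [0.11, -21.2, 47.3, 111.5, 91.2], [0.11, -21.2, 39.0, 111.5, 91.7], [0.11, -21.1, 31.1, 111.5, 92.1], [0.11, -20.8, 23.4, 111.5, 92.2], [0.11, -20.5, 15.7, 111.5, 92.1], [0.11, -20.1, 7.8, 111.5, 91.7], [0.11, -19.7, -0.5, 111.5, 91.2], [0.11, -19.3, -9.4, 111.5, 90.5], [0.11, -19.0, -19.1, 111.5, 89.8]]
```

Call:
arm_command(
  steps=[
    [0.11, -21, 35, 0, 10],
    [0.11, -21, 76, 0, 20],
    [0.11, -21, 76, 0, 30],
    [0.11, -21, 76, 0, 40],
    [0.11, -21, 76, 0, 50],
    [0.11, -21, 76, 0, 60],
    [0.11, -21, 76, 0, 70],
    [0.11, -21, 76, 0, 80],
    [0.11, -21, 76, 40, 90],
    [0.11, -21, 76, 90, 90],
    [0.11, -21, 76, 112, 90],
    [0.11, -21, 76, 112, 90],
    [0.11, -21, 67, 112, 90],
    [0.11, -21, 58, 112, 90],
    [0.11, -21, 49, 112, 90],
    [0.11, -21, 40, 112, 90],
    [0.11, -21, 31, 112, 90],
    [0.11, -21, 22, 112, 90],
  ],
)

```text
clock: 13.5
eef_pos: [541.9, 72.3, 87.9]
eef_rot: [3.142, -0.0, 1.334]
wrist_force: [0.6, -0.2, -0.4]
finger_gap: 10.4
finger_force: 0.1
```

Call:
arm_command(
  steps=[
    [0.11, -9, 0, 0, 0],
    [0.11, -18, 0, 0, 0],
    [0.11, -27, 0, 0, 0],
    [0.11, -35, 0, 0, 0],
    [0.11, -41, 0, 0, 0],
    [0.11, -41, 0, 0, 0],
    [0.11, -25, 0, 0, 0],
    [0.11, -15, 0, -50, 0],
    [0.11, -15, 0, -112, 0],
    [0.11, -15, 40, -112, -10],
    [0.11, -15, 70, -112, -20],
    [0.11, -15, 70, -112, -30],
    [0.11, -15, 70, -112, -40],
    [0.11, -15, 70, -112, -50],
    [0.11, -15, 70, -112, -60],
    [0.11, -15, 70, -112, -70],
    [0.11, -15, 70, -112, -80],
    [0.11, -15, 70, -112, -90],
    [0.11, -15, 70, -112, -90],
  ],
)

```text
clock: 15.88
eef_pos: [606.7, 43.1, 199.7]
eef_rot: [3.142, -0.0, 2.904]
wrist_force: [-0.3, 0.0, -0.0]
finger_gap: 10.4
finger_force: 0.0
```

```bash
python3 see.py w6.png
```

```text
tcp [-0.  47.8]
w [263. 131.] 578 [-70.   -1.2]
w [273. 213.] 468 [8.3 6.6]
s [324. 226.] 95 [-70.2   3.2]
```

Call:
arm_command(
  steps=[
    [0.11, 50, -24, 0, 0],
    [0.11, 100, -48.7, 0, 0],
    [0.11, 100, -48.7, 50, 0],
    [0.11, 100, -48.7, 100, 0],
    [0.11, 100, -48.7, 112, 0],
    [0.11, 100, -48.7, 112, 0],
    [0.11, 91, -48.7, 112, 0],
    [0.11, 82, -48.5, 112, 0],
    [0.11, 73, -48.2, 112, 0],
    [0.11, 64, -48, 112, 0],
    [0.11, 56, -47.8, 112, 0],
  ],
)

```text
clock: 17.4
eef_pos: [541.6, 8.5, 87.9]
eef_rot: [-3.142, -0.0, 2.905]
wrist_force: [-0.2, 0.5, 0.2]
finger_gap: 10.6
finger_force: 0.3
```

```bash
python3 see.py w7.png
```

```text
tcp [-54.8  -0.7]
w [316. 279.] 839 [-35.2  -1.1]
s [309. 221.] 45 [-30.9   7. ]
t [311. 183.] 36 [17.4 -2.3]
```

Call:
arm_command(
  steps=[
    [0.11, -6.5, 0.5, 0, 0],
    [0.11, -13, 0.5, 0, 0],
    [0.11, -19.5, 0.5, 0, 0],
    [0.11, -26, 0.5, 0, 0],
    [0.11, -33, 0.5, 0, 0],
    [0.11, -41, 0.5, 0, 0],
    [0.11, -41, 0.5, 0, 0],
    [0.11, -20, 0.5, 0, 0],
    [0.11, 0, 0.5, -40, 0],
    [0.11, 15, 0, -100, 0],
    [0.11, 60, 0, -130, 0],
    [0.11, 80, 0, -130, 0],
    [0.11, 80, 0, -130, 0],
    [0.11, 80, 0, -130, 0],
  ],
)

```text
clock: 19.3
eef_pos: [463.6, 27.3, 217.7]
eef_rot: [-3.142, -0.0, 2.905]
wrist_force: [-0.1, -0.0, -0.2]
finger_gap: 10.5
finger_force: 0.0
```

```bash
python3 see.py w8.png; python3 - <<'E'
from g import *
import time
a=imaging.camera("top");b=imaging.camera("side")
A=cv2.resize(a["img"][145:275,230:380,::-1],(400,347),interpolation=cv2.INTER_CUBIC);B=cv2.resize(b["img"][160:330,240:420,::-1],(367,347),interpolation=cv2.INTER_CUBIC)
cv2.imwrite("pics/end.png",np.hstack([A,B]))
E
```

```text
tcp [-135.5   -0.4]
t [310. 184.] 51 [14.  -2.1]
```

View pics/end.png

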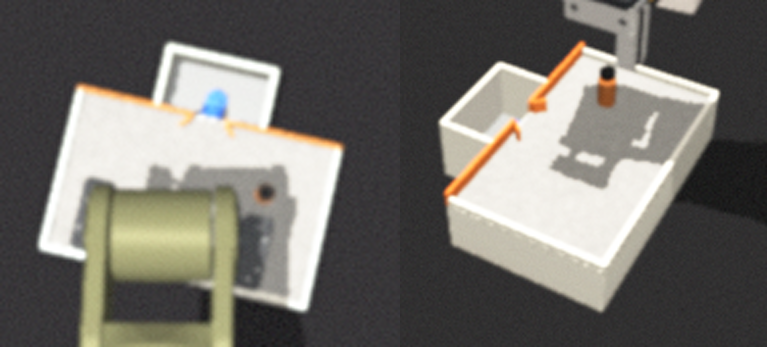

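The deck is clear and the vial still stands. In the top view (left) the caps are bunched just behind the gate at (215,103), so I check from closer that all three are down.

Call:
arm_command(
  steps=[
    [0.11, -45, 30, 0, 0],
    [0.11, -90, 60, 0, 0],
    [0.11, -140, 70, 0, 0],
    [0.11, -180, 70, 0, 0],
    [0.11, -180, 70, 0, 0],
  ],
)

```text
clock: 20.18
eef_pos: [655.9, 52.5, 215.8]
eef_rot: [-3.141, -0.002, 2.904]
wrist_force: [0.3, -0.0, 0.2]
finger_gap: 10.4
finger_force: 0.0
```

```bash
python3 see.py w9.png; python3 - <<'E'
import cv2
cv2.imwrite("pics/w9c.png",cv2.resize(cv2.imread("pics/w9.png")[80:300,150:410],(700,592),interpolation=cv2.INTER_CUBIC))
E
```

```text
tcp [44.5 68.7]
w [255. 169.] 585 [13.1  7.8]
t [310. 184.] 59 [15.5 -2.2]
```

View pics/w9c.png

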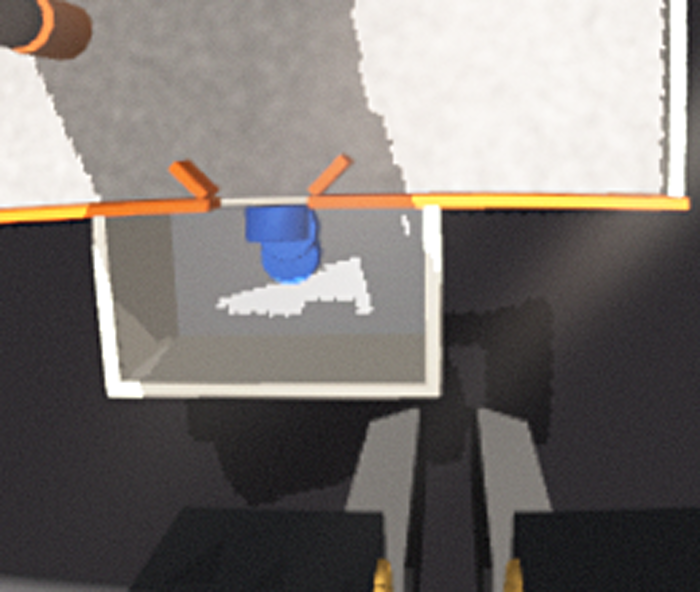

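The third cap (crop (277,223)) stands on edge on the other two, against the deck face. I work out how high its centre is.

```bash
python3 - <<'E'
from g import *
c=imaging.camera("wrist");V=c["view"];o=-V[:3,:3].T@V[:3,3];print("cam",inv(P0,o).round(1),o[2].round(1))
C=lambda uv:((uv-np.array([150,80])+.5)*700/260-0).round(0)
print("edge x=0 deck",C(fproj(c,T(P0,(0,-18.5,65)))),C(fproj(c,T(P0,(0,18.5,65)))))
for z in(25,33,40,46,52,58):
    print(z,"mid L/R",C(fproj(c,T(P0,(14,-6.5,z)))),C(fproj(c,T(P0,(14,19.5,z)))),"top front",C(fproj(c,T(P0,(14,6,z+13)))),"top back",C(fproj(c,T(P0,(0,6,z+13)))))
m=cv2.inRange(cv2.cvtColor(c["img"],cv2.COLOR_RGB2HSV),(95,110,60),(125,255,255))
for r in range(150,192,2):
    k=np.flatnonzero(m[r,200:320])+200
    if len(k):print(r,k[0],k[-1],c["img"][r,(k[0]+k[-1])//2])
E
```

```text
cam [-27.1  68.9] 378.3
edge x=0 deck [222. 210.] [316. 208.]
25 mid L/R [275. 233.] [334. 232.] top front [297. 236.] top back [296. 202.]
33 mid L/R [271. 235.] [331. 234.] top front [294. 238.] top back [293. 204.]
40 mid L/R [267. 237.] [329. 236.] top front [291. 241.] top back [290. 206.]
46 mid L/R [264. 239.] [327. 238.] top front [288. 243.] top back [287. 207.]
52 mid L/R [261. 241.] [325. 240.] top front [285. 245.] top back [284. 208.]
58 mid L/R [258. 243.] [322. 242.] top front [282. 247.] top back [281. 210.]
158 243 262 [ 82 111 187]
160 242 265 [ 94 133 219]
162 242 265 [ 88 127 212]
164 242 266 [ 86 119 202]
166 242 266 [ 82 116 199]
168 242 266 [ 87 118 202]
170 242 266 [ 79 108 193]
172 247 266 [ 90 132 220]
174 247 268 [ 91 134 222]
176 247 268 [ 87 133 219]
178 247 267 [ 82 118 206]
180 248 266 [ 85 125 214]
182 249 265 [ 82 125 222]
184 252 263 [102 194 255]
186 257 257 [144 191 253]
```

It comes out near z = 45 to 58 mm against a 55 mm limit, so it's too close to trust. I'll close the fingers, enter the slot beside it above the lower two, and roll it off sideways.

Call:
arm_command(
  steps=[
    [0, 31.5, -50, 0, 0],
    [0, 31.5, -108.7, 0, 0],
    [0, 31.5, -108.7, 0, 0],
    [0, 31.5, -108.7, 50, 0],
    [0, 31.5, -108.7, 100, 0],
    [0, 31.5, -108.7, 140, 0],
    [0, 31.5, -108.7, 155, 0],
    [0, 31.5, -108.7, 155, 0],
    [0, 31.5, -102, 155, 0],
    [0, 31.5, -96, 155, 0],
    [0, 31.5, -90, 155, 0],
    [0, 31.5, -84, 155, 0],
    [0, 31.5, -78, 155, 0],
    [0, 31.5, -72, 155, 0],
    [0, 31.5, -66, 155, 0],
    [0, 31.5, -60, 155, 0],
    [0, 31.5, -56, 155, 0],
  ],
)

```text
clock: 22.5
eef_pos: [610.8, 6.6, 62.6]
eef_rot: [-3.142, -0.0, 2.905]
wrist_force: [-0.0, 0.3, 0.7]
finger_gap: 0.3
finger_force: 0.0
```

Call:
arm_command(
  steps=[
    [0, 0, -8, 0, 0],
    [0, 0, -8, -40, 0],
    [0, 0, -8, -100, 0],
    [0, 0, 30, -155, 0],
    [0, -31, 56, -155, 0],
    [0, -31, 56, -155, 0],
    [0, -31, 56, -155, 0],
  ],
)

```text
clock: 23.38
eef_pos: [653.5, 52.5, 217.0]
eef_rot: [-3.141, -0.001, 2.904]
wrist_force: [0.9, -0.8, -0.5]
finger_gap: 0.4
finger_force: 0.0
```

```bash
python3 see.py w10.png; python3 - <<'E'
import cv2
cv2.imwrite("pics/w10c.png",cv2.resize(cv2.imread("pics/w10.png")[80:300,150:410],(700,592),interpolation=cv2.INTER_CUBIC))
E
```

```text
tcp [43.3 67.9]
w [287. 167.] 498 [ 9.3 39.2]
w [257. 178.] 358 [19.5  8.9]
t [311. 182.] 37 [20.9 -3.3]
```

View pics/w10c.png

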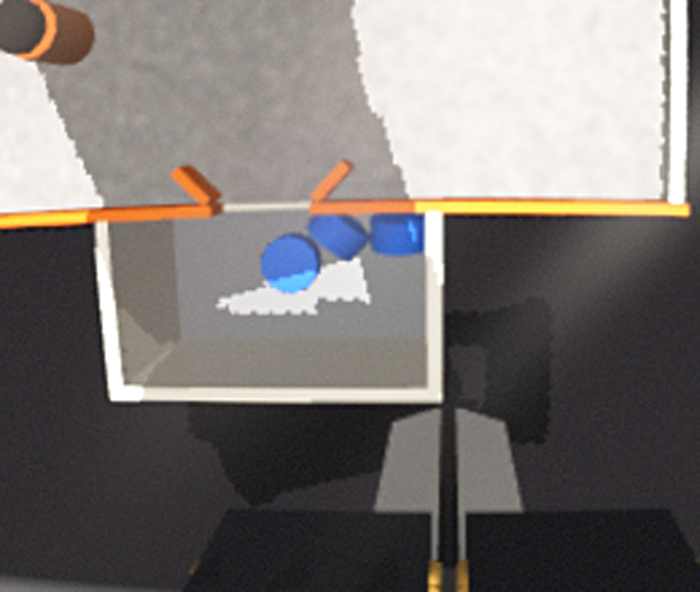

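The stack is broken up: one cap is flat at (290,263), one tilted at (337,237), and one on edge at (397,233) near the floor. The vial stands untouched. I let things settle, confirm nothing moves, and hand in.

Call:
arm_command(
  steps=[
    [0, 0, 0, 0, 0],
    [0, 0, 0, 0, 0],
    [0, 0, 0, 0, 0],
    [0, 0, 0, 0, 0],
    [0, 0, 0, 0, 0],
    [0, 0, 0, 0, 0],
    [0, 0, 0, 0, 0],
    [0, 0, 0, 0, 0],
  ],
)

```text
clock: 24.52
eef_pos: [654.1, 53.3, 217.8]
eef_rot: [-3.142, 0.0, 2.905]
wrist_force: [0.3, 0.7, -0.1]
finger_gap: 0.5
finger_force: 0.0
```

```bash
python3 - <<'E'
from g import *
a=cv2.imread("pics/w10.png")[150:200,180:320].astype(int)
c=imaging.camera("wrist");b=c["img"][150:200,180:320,::-1].astype(int);d=abs(a-b).max(2)
print((d>50).sum())
for ce,k in blobs(c,(95,110,60),(125,255,255),40): print(ce.round(0),k)
# width of the edge-standing cap -> height
m=cv2.inRange(cv2.cvtColor(c["img"],cv2.COLOR_RGB2HSV),(95,110,60),(125,255,255))
for r in(162,166,170): k=np.flatnonzero(m[r,285:320])+285;print(r,k.min() if len(k) else None,k.max() if len(k) else None)
for z in(18,32,46,55): print(z,fproj(c,T(P0,(7,33,z))).round(0),fproj(c,T(P0,(7,59,z))).round(0))
E
```

```text
562
[571.   7.] 360
[287. 166.] 507
[257. 177.] 352
[  7. 179.] 131
162 287 305
166 287 306
170 288 306
18 [286. 159.] [308. 158.]
32 [284. 160.] [307. 160.]
46 [283. 161.] [307. 161.]
55 [282. 162.] [307. 162.]
```

```bash
python3 -c "
from cell import job
print(job.sign_off())"
```

```text
the job is handed in; nothing more can be done
None
```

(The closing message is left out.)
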